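# Snap the stick lamp back into its sloping charging dock

### The arm

A 7-joint arm with a two-finger parallel gripper is mounted at the origin on the work surface. World frame = base frame: x ahead of the robot, y to its left, z up, the work surface at z = 0. Lengths are in m, angles in rad, forces in N, time in s.
With the tool pointing down it reaches from about 0.425 to 0.95 m from the base axis. Payload 4.7 kg.
Tool frame: the origin (TCP) lies on the centre line of the jaws, within the pads' length; the fingertips stand 17 mm ahead of it and the grasp point (between the pads) lies 2 mm behind it (robot.tips_ahead is the distance from the TCP to the fingertips, in m); z points along the fingers, y is the line along which they close (so a half turn about z gives the same grasp; the last joint's range is limited). The gripper opens to 85 mm and grips with 20 to 120 N. Pads are 22 mm wide; open, the fingers measure 114 mm over their backs; the gripper's body (76 mm by 85 mm) begins 54 mm behind the grasp point. The pads swing forward as they close: fully open they stand 13 mm farther back than shut.
Start: joints at [-1.131, 0.469, -0.049, 1.532, 0.024, 1.141, -0.082], TCP at [0.305, 0.602, 0.248] pointing down, gripper open.
Joint ranges: [-2.59, 2.59], [-0.33, 1.99], [-1.39, 1.29], [0.1, 2.45], [-1.04, 4.18], [0.21, 1.99], [-2.66, 2.66]. Speed limits (rad/s): [2.57, 2.57, 3.14, 3.14, 3.14, 3.14, 3.14].

### API

Orientations are given as a unit quaternion [w, x, y, z].
In Python, from bench import robot gives the robot as it stands.
- The arm moves only by the shell command python3 -m jog 'ROWS' [OPENING] [FORCE]. ROWS is a JSON object of lists of equal length, an entry for each row: "slide": the shift along the tool's x, y, z in mm, a list of three; "roll": the turn about the tool's z in rad. In form: {"slide": [[x, y, z], ...], "roll": [roll, ...]}. A call has exactly 8 rows; each row is the pose to reach, as a shift and turn from the pose commanded when the call began, along the tool's axes at that moment; what a row does not reach only later rows make up. A row lasts 1/10 s, in which the tool goes at most 50 mm and 8.59 degrees, less where a joint would pass 70% of its speed; a pose out of reach is approached as far as the arm can. A call with a gripper value outside its range is refused whole. OPENING is the finger opening in mm, from 0 to 85.4, set as the call begins (- or left out, the last holds). The fingers move at their own pace and stop on an object; FORCE is the grip in N (left out, the last holds). Time passes only in rows, so rows that repeat a pose let the fingers close, or fill a call up. It gives the time, the measured TCP pose, the force, the opening and the grip force at its end, in the units of the state.
- robot.sense(): the state, without advancing time (a new reading comes with each control period).
- robot.capture(name): name is "scene" or "top" or "wrist"; returns a dict with "image" (400x640x3 uint8, red, green, blue), "intrinsics" (3x3 intrinsics, pixels), "rvec" (rotation vector, rad) and "tvec" (3), from world to camera coordinates, as OpenCV has them. Camera axes: x right, y down, z forward; pixel columns grow to the right and rows downward; lengths in m; the calibration is good to about 2 mm. A picture is of the moment at which its call begins. There is no depth.
- robot.close_job(): hands the job in; it is judged then, once.
The state is a dict: "time_s": time; "joint_pos": joint angles; "dq": joint speeds; "effort": joint torques, N m; "tool_pos": TCP position; "tool_rot": TCP orientation; "wrist_force": force on the tool from outside, world axes, zero at the start; "wrist_torque": the same for the moment, N m; "grip_width": finger opening in m; "grip_force": force on a finger pad.
Only numpy, scipy, OpenCV 4.12 (cv2) and the standard library are available. Lean on these libraries where they do the work, as an engineer would, in place of code of your own. Each camera call takes 0.05 s, during which the arm holds its last target. There are 200 camera calls.

### The job

Put the yellow stick lamp back in its sloping charging dock under the rack beam, orange end at the orange clip, and press it gently home until it lies flat on the rubber floor and both spring clips have snapped in over its ends. Leave the other things on the bench where they are.

Things in the scene. Friction and masses are not known exactly. Their poses are not given: they have to be found in the camera images.
- lamp: Stick lamp, about 0.28 kg (varies), loose on the bench, white light strip up. Square yellow body 140 mm long, 40 x 40 mm, and at each end a round cap of 38 mm diameter reaching 25 mm further (190 mm over all), its last 9 mm tapering to 10 mm diameter. Origin: the lamp's centre (20 mm above the bench as it lies); x along the lamp to the orange end, z to the light strip.
- orange_end (a point): Middle of the flat face of the lamp's orange end cap, on its axis, 95 mm from the centre.
- black_end (a point): Middle of the flat face of the lamp's black end cap, on its axis, 95 mm from the centre.
- dock: Fixed charging dock at the left of the bench, its yaw varying. Origin at bench level, straight below the home lamp's centre; x to its back (away from the robot), y to the orange clip, z up. Foot x -75 to 95 mm, 290 mm wide. Its plate, 300 mm wide, rises to the back at 35 degrees.
- beam_edge (a point): Middle of the front lower edge of the dark rack beam over the dock: dock x 65 mm, z 250 mm. The beam is 350 mm wide, 25 mm deep and 35 mm high, on two teal posts at dock y +-160 mm, x 78 mm. A gripper held upright over the cradle strikes the beam; one leaned so that its fingers are square to the slope passes in front of it.
- cradle: Black trough on the dock's slope. Origin where the lamp's centre must finally be, 110 mm above the bench; x up the slope, y along the trough to the orange clip, z square out of the slope (35 degrees off vertical, towards the robot). Rubber floor at z -20 mm. Two side cheeks, 70 mm long (y +-35 mm), 45 mm apart, flaring to about 53 mm at the rims. It must not be pressed with over 60 N.
- rim (a point): Middle of the trough's mouth, between the rims of the two cheeks: cradle z +16 mm. The home lamp's top stands only 4 mm above the rims (6 mm thick), so fingers round the lamp strike them before it is home, unless they hold just its topmost few mm: then let go and press on the lamp's top with shut fingers.
- clip_orange (a joint): Outward travel (m) of the orange spring clip at the trough's y+ end: 0 at rest, max 0.012; 900 N/m, 1.8 N preload. The lamp's tapered end, pushed in along cradle -z, meets it with the lamp's centre 28 mm out from home, spreads it by 6 mm, and it snaps back to 0-2 mm with the centre under 8 mm out. Together they take 10 to 20 N; from 18 to 8 mm out they hold the lamp by themselves.
- clip_grey (a joint): The same for the grey steel clip at the trough's y- end, which takes the black end. Each clip's nose is a smooth round bar of 4 mm radius along cradle x, centred (at rest) at cradle y +-93.4 mm, z 13.4 mm, with a flared lead-in above it.
- orange_seat (a point): Point of the cradle where the middle of the lamp's orange end face is when the lamp is home: cradle y +95 mm.
- grey_seat (a point): Point of the cradle where the middle of the lamp's black end face is when the lamp is home: cradle y -95 mm.
- tape: Bystander: roll of clear tape standing on its flat side, 96 mm diameter, 48 mm high; origin centre of underside.
- screwdriver: Bystander: screwdriver lying along its x; origin under its middle.
- bowl: Bystander: steel bowl, 150 mm diameter, 60 mm high; origin centre of underside.
- carton: Bystander: cardboard carton 100 x 130 x 70 mm; origin centre of underside.
- cleaner: Bystander: blue bottle, 64 mm diameter, 190 mm high; origin centre of underside.
There are look-alikes about, which are no part of the job. Leave any blue look-alike of the lamp alone.

How it is judged:
On the way:
1. the lamp is pushed between the clips and spreads both at once (value of joint each of clip_orange, clip_grey above 0.003 m and distance between orange_end and orange_seat below 0.04 m and distance between black_end and grey_seat below 0.04 m), for 0.05 s.
At the end, for the whole second after the job is handed in: The lamp lies at rest in the cradle, orange end at the orange clip: the middle of each end face within 6 mm of its seat point and less than 3 mm out from the slope, and both clips sprung back to less than 3 mm (distance between orange_end and orange_seat below 0.006 m and distance between black_end and grey_seat below 0.006 m and z of each of orange_end, black_end in the frame of cradle below 0.003 m and value of joint each of clip_orange, clip_grey below 0.003 m and linear speed of lamp below 0.02 m/s); the robot touches nothing.
It fails at once if the lamp is forced into the cradle with more than 60 N (contact force between lamp and cradle above 60 N).
It fails at once if another thing on the bench is shifted by more than 30 mm (distance of any of tape, screwdriver, bowl, carton, cleaner from where it was at the start of the episode above 0.03 m).
It also fails if it takes over 58 s, if anything falls off the work surface, if the arm or the gripper's body presses on something with over 40 N, if the wrist force passes 120 N, or if a joint passes its speed limit or range.

## Working session

There is one attempt and no reset: what is moved stays moved. The work goes in short steps, Python scripts to look and compute and a shell command to move; the robot and the scene stay as the last step left them, time stands still between calls to the robot, and variables do not carry over. Pictures are saved under pics/ and viewed, at most 10 in all, crops included, and the job is handed in when it is done.

```bash
mkdir -p pics; ls; cat > h.py <<'E'
import numpy as np,cv2,json
from bench import robot
from scipy.spatial.transform import Rotation as R
def cap(n,f=None):
    c=robot.capture(n)
    if f: cv2.imwrite(f,c['image'][:,:,::-1])
    np.savez('last_%s.npz'%n,image=c['image'],K=c['intrinsics'],r=c['rvec'],t=c['tvec'])
    return np.load('last_%s.npz'%n)
def ray(c,uv):
    M=R.from_rotvec(np.ravel(c['r'])).as_matrix();o=-M.T@np.ravel(c['t'])
    d=M.T@np.linalg.inv(c['K'])@np.array([uv[0],uv[1],1.]);return o,d/np.linalg.norm(d)
def onz(c,uv,z):
    o,d=ray(c,uv);return o+d*(z-o[2])/d[2]
def proj(c,P):
    p,_=cv2.projectPoints(np.array(P,float).reshape(-1,3),c['r'],c['t'],c['K'],None);return p.reshape(-1,2)
E
python3 - <<'E'
from h import *
a=cap('scene','pics/s.png');b=cap('top','pics/t.png');
for c in(a,b):print(ray(c,(320,200)))
s=robot.sense();print(s['tool_pos'],s['tool_rot'])
E
```

```text
pics
(array([ 1.06112389, -0.50429895,  0.75805618]), array([-0.61293867,  0.4424406 , -0.65463922]))
(array([ 0.28939263, -0.13273082,  1.31718434]), array([ 0.16391148, -0.00312946, -0.98647009]))
[0.30473481 0.6017682  0.24740462] [-1.73919084e-04  2.32232709e-01  9.72659898e-01 -8.13443388e-04]
```

View pics/s.png

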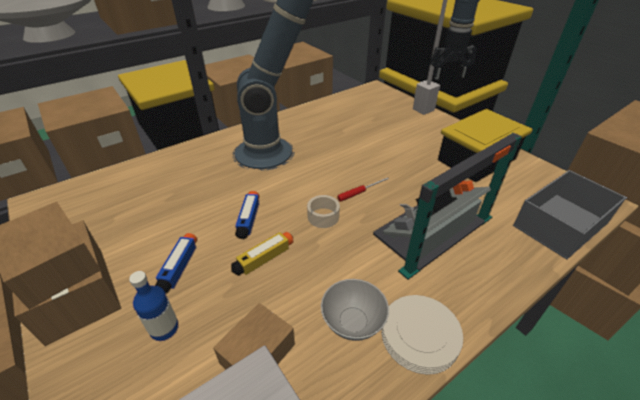

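View pics/t.png

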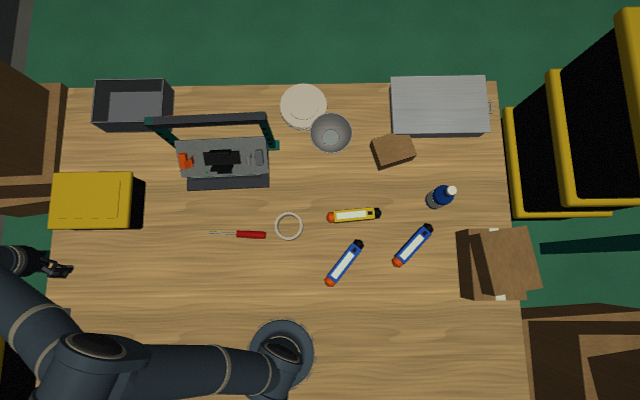

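The scene view shows the yellow lamp at about (263,253), with its orange end at (288,238), and the dock at about (450,215). In the top view the lamp is at (354,215) with its orange end at (332,216). The dock is at about (225,160), with the orange clip at (185,160) and the grey one at (260,157).

```bash
python3 - <<'E'
from h import *
a=np.load('last_scene.npz');b=np.load('last_top.npz')
ci=b['image'][100:200,135:290][:,:,::-1];di=a['image'][120:290,360:540][:,:,::-1]
A=cv2.resize(ci,None,fx=5,fy=5,interpolation=cv2.INTER_CUBIC)
cv2.imwrite('pics/c1.png',A)
cv2.imwrite('pics/c2.png',cv2.resize(di,None,fx=3.5,fy=3.5,interpolation=cv2.INTER_CUBIC))
im=b['image'];h=cv2.cvtColor(im,cv2.COLOR_RGB2HSV)
m=np.zeros(h.shape[:2],np.uint8);m[200:230,320:390]=255
y=cv2.inRange(h,(20,150,90),(34,255,255))&m
o=cv2.inRange(h,(3,170,120),(14,255,255))&m
k=(im.max(2)<60).astype(np.uint8)*255&m
for n,q in(('y',y),('o',o),('k',k)):
    v,u=np.nonzero(q);print(n,len(u),u.mean(),v.mean(),onz(b,(u.mean(),v.mean()),.02 if n!='y' else .035))
E
```

```text
y 255 355.62745098039215 214.17254901960786 [ 0.45176416 -0.25726841  0.035     ]
o 56 330.17857142857144 216.98214285714286 [ 0.44522805 -0.17095067  0.02      ]
k 76 372.0131578947368 214.02631578947367 [ 0.45334036 -0.31511039  0.02      ]
```

View pics/c1.png

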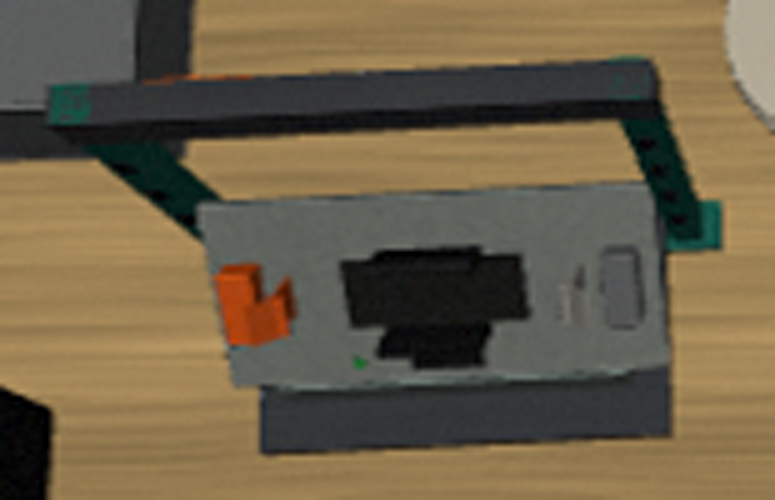

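View pics/c2.png

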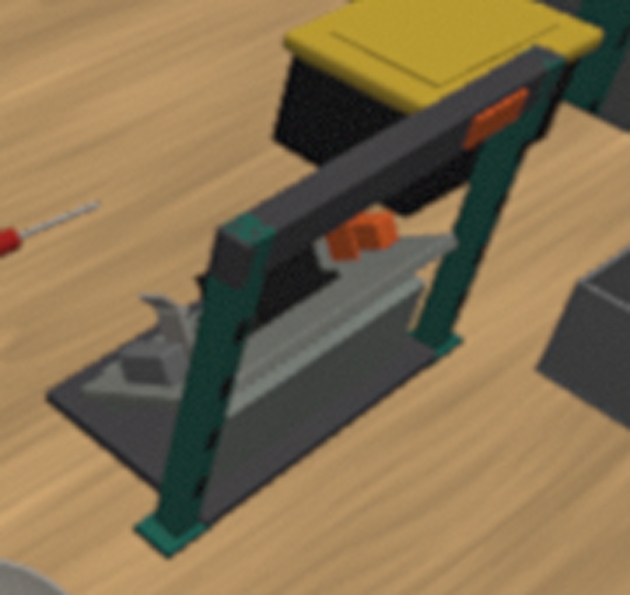

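```bash
python3 - <<'E'
from h import *
b=np.load('last_top.npz');a=np.load('last_scene.npz')
f=lambda p:((p[0]+.5)/5-.5+135,(p[1]+.5)/5-.5+100)
def est(n,p,q,z,x0):
    P,Q=onz(b,f(p),z),onz(b,f(q),z);d=(P-Q)[:2];L=np.hypot(*d);d/=L
    yaw=np.arctan2(-d[0],d[1]);ex=np.array([d[1],-d[0]])
    print(n,L,'yaw',np.degrees(yaw),'org',((P+Q)/2)[:2]-x0*ex)
est('beamLowFront',(67,138),(655,114),.25,.065)
est('beamTopFront',(50,122),(657,100),.285,.065)
est('beamTopBack',(47,87),(653,60),.285,.090)
for z in(.0,.01):est('foot',(262,453),(672,437),z,-.075)
g=lambda p:((p[0]+.5)/3.5-.5+360,(p[1]+.5)/3.5-.5+120)
print('scene foot left-front',onz(a,g((48,397)),.01),'back right',onz(a,g((205,525)),.01))
print('top frontright foot',onz(b,f((672,437)),.01),onz(b,f((262,453)),.01))
E
```

```text
beamLowFront 0.34831433951812935 yaw 1.5569758460247305 org [0.63249165 0.19390435]
beamTopFront 0.3483195129373004 yaw 1.2823399302973677 org [0.62822392 0.18811883]
beamTopBack 0.34900753164018644 yaw 1.789296316138767 org [0.62604518 0.18962441]
foot 0.29056892652799715 yaw 1.4192524038638124 org [0.62902146 0.19022354]
foot 0.2883629412466199 yaw 1.4192524038638543 org [0.62701224 0.18778579]
scene foot left-front [0.5649359  0.03958889 0.01      ] back right [0.72847387 0.04499601 0.01      ]
top frontright foot [0.55560635 0.04179094 0.01      ] [0.54846415 0.33006542 0.01      ]
```

```bash
cat >> h.py <<'E'
def st():
    s=robot.sense();q=np.array(s['tool_rot']);return s,np.array(s['tool_pos']),R.from_quat(q[[1,2,3,0]])
def rel(P,yaw_y=None):
    """slide (mm) in tool axes to reach world P; roll so tool y heads yaw_y deg (tool down)"""
    s,p,r=st();print('t %.1f'%s['time_s'],'pos',p.round(4),'F',np.round(s['wrist_force'],1),'w',round(s['grip_width'],4),'j',np.round(s['joint_pos'],2))
    print('toolz',r.as_matrix()[:,2].round(3),'tooly',r.as_matrix()[:,1].round(3))
    print('slide',(r.inv().apply(np.array(P)-p)*1e3).round(1))
    if yaw_y is not None:
        c,sn=np.cos(np.radians(yaw_y)),np.sin(np.radians(yaw_y));v=r.inv().apply([c,sn,0]);print('roll',np.arctan2(-v[0],v[1]).round(3))
E
python3 -m jog '{"slide":[[-36,-34,-5],[-72,-68,-10],[-107,-103,-20],[-143,-138,-30],[-179,-172,-40],[-215,-206,-50],[-250,-241,-50],[-286,-275,-50]],"roll":[0.1,0.2,0.3,0.4,0.5,0.6,0.7,0.8]}' 85
python3 -c "
from h import *
rel([.47,-.02,.25],3.2);rel([.45,-.25,.2],3.2)"
```

```text
time_s: 0.9
tool_pos: [0.4354, 0.2272, 0.2986]
tool_rot: [-0.0, 0.594, 0.804, 0.0]
wrist_force: [1.3, -0.2, -0.2]
grip_width: 0.0849
grip_force: 0.0
t 0.9 pos [0.4354 0.2272 0.2986] F [ 1.3 -0.2 -0.2] w 0.0849 j [-0.78  0.12  0.24  1.9  -0.03  1.12 -0.23]
toolz [ 0.     0.001 -1.   ] tooly [0.956 0.294 0.001]
slide [-246.5  -39.6   48.4]
roll 0.242
t 0.9 pos [0.4354 0.2272 0.2986] F [ 1.3 -0.2 -0.2] w 0.0849 j [-0.78  0.12  0.24  1.9  -0.03  1.12 -0.23]
toolz [ 0.     0.001 -1.   ] tooly [0.956 0.294 0.001]
slide [-460.5 -126.3   98.3]
roll 0.242
```

```bash
python3 -m jog '{"slide":[[-45,-10,5],[-90,-18,10],[-135,-26,20],[-180,-35,30],[-225,-45,40],[-270,-60,50],[-315,-75,60],[-360,-90,70]],"roll":[0.05,0.1,0.15,0.2,0.242,0.242,0.242,0.242]}' 85
python3 -c "
from h import *
rel([.45,-.25,.2],3.2);cap('wrist','pics/w1.png')"
```

```text
time_s: 1.7
tool_pos: [0.4559, -0.1429, 0.2278]
tool_rot: [-0.0, 0.685, 0.728, 0.0]
wrist_force: [1.1, 0.1, 0.5]
grip_width: 0.0849
grip_force: 0.0
t 1.7 pos [ 0.4559 -0.1429  0.2278] F [1.1 0.1 0.5] w 0.0849 j [-0.29  0.18  0.57  2.04 -0.12  0.96  0.41]
toolz [ 0.  0. -1.] tooly [0.998 0.06  0.   ]
slide [-106.6  -12.3   27.8]
roll 0.005
```

View pics/w1.png

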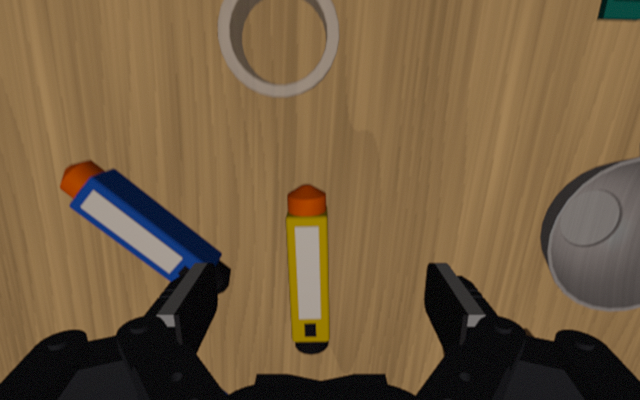

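The wrist view shows the yellow lamp's top face from (287,216)/(328,215) down to about (292,342)/(329,342), with the orange cap at the top. There is room for the fingers between the blue look-alike and the lamp.

```bash
python3 - <<'E'
from h import *
c=np.load('last_wrist.npz');im=c['image'];h=cv2.cvtColor(im,cv2.COLOR_RGB2HSV)
y=cv2.inRange(h,(20,120,60),(35,255,255));y[:, :270]=0;y[:,345:]=0
cs=max(cv2.findContours(y,0,2)[0],key=cv2.contourArea)
W=np.array([onz(c,p,.04)[:2] for p in cs[:,0]],np.float32)
print(cv2.minAreaRect(W*1000), cv2.boxPoints(cv2.minAreaRect(W*1000)).round(1).tolist())
o=cv2.inRange(h,(3,170,100),(14,255,255));o[:,:270]=0;o[:,345:]=0;o[240:]=0
v,u=np.nonzero(o);i=v.argmin();print('orange tip',onz(c,(u[v<v.min()+2].mean(),v.min()),.02))
k=max(W,key=lambda p:p[1]);print(W[:,1].max(),W[:,1].min())
for row in(235,260,285,310,330):
    q=np.nonzero(y[row])[0];print(onz(c,(q.min(),row),.04)[:2].round(4),onz(c,(q.max(),row),.04)[:2].round(4))
E
```

```text
((450.99822998046875, -247.6300811767578), (39.61201858520508, 145.21653747558594), 4.8094682693481445) [[425.20001220703125, -176.89999389648438], [437.29998779296875, -321.6000061035156], [476.79998779296875, -318.29998779296875], [464.6000061035156, -173.60000610351562]]
orange tip [ 0.44362939 -0.15628895  0.02      ]
-0.17370778 -0.3206344
[ 0.4275 -0.2009] [ 0.4661 -0.1985]
[ 0.4303 -0.2268] [ 0.4688 -0.2244]
[ 0.4322 -0.254 ] [ 0.4707 -0.2516]
[ 0.4342 -0.2824] [ 0.4726 -0.2801]
[ 0.4371 -0.3061] [ 0.4752 -0.3038]
```

```bash
python3 -c "
from h import *
rel([.451,-.2475,.037],5.0)"

```

```text
t 1.8 pos [ 0.4539 -0.1515  0.2271] F [-0.9 -5.2 -0.6] w 0.0854 j [-0.28  0.18  0.58  2.04 -0.11  0.96  0.41]
toolz [-0.001 -0.005 -1.   ] tooly [ 0.999  0.049 -0.002]
slide [-94.7  -7.2 190.6]
roll -0.038
```

```bash
python3 -m jog '{"slide":[[-35,-3,25],[-70,-6,50],[-92,-7,80],[-92,-7,110],[-92,-7,130],[-92,-7,140],[-92,-7,140],[-92,-7,140]],"roll":[-0.02,-0.03,-0.03,-0.03,-0.03,-0.03,-0.03,-0.03]}' 85; python3 -c "
from h import *
rel([.451,-.2475,.037],5.0)"

```

```text
time_s: 2.55
tool_pos: [0.4555, -0.2335, 0.0889]
tool_rot: [0.0, 0.674, 0.738, 0.0]
wrist_force: [0.2, -1.0, 1.0]
grip_width: 0.0848
grip_force: 0.0
t 2.5 pos [ 0.4555 -0.2335  0.0889] F [ 0.2 -1.   1. ] w 0.0848 j [-0.01  0.45  0.51  2.09 -0.35  0.68  0.82]
toolz [ 0.001 -0.    -1.   ] tooly [0.996 0.09  0.001]
slide [-13.5  -5.8  51.9]
roll 0.003
```

```bash
python3 -m jog '{"slide":[[-7,-3,10],[-13,-6,20],[-13.5,-6,35],[-13.5,-6,45],[-13.5,-6,52],[-13.5,-6,52],[-13.5,-6,52],[-13.5,-6,52]],"roll":[0,0,0,0,0,0,0,0]}' 85; python3 -m jog '{"slide":[[0,0,0],[0,0,0],[0,0,0],[0,0,0],[0,0,0],[0,0,0],[0,0,0],[0,0,0]],"roll":[0,0,0,0,0,0,0,0]}' 20 90; python3 -c "
from h import *
rel([.6,-.15,.25],1.5)"

```

```text
time_s: 3.35
tool_pos: [0.4506, -0.2476, 0.0367]
tool_rot: [0.0, 0.675, 0.738, 0.0]
wrist_force: [0.5, -0.2, -0.1]
grip_width: 0.0848
grip_force: 0.0
time_s: 4.15
tool_pos: [0.4505, -0.2477, 0.0369]
tool_rot: [0.0, 0.675, 0.738, 0.0]
wrist_force: [-0.7, -0.1, 5.6]
grip_width: 0.0381
grip_force: 91.9
t 4.2 pos [ 0.4505 -0.2477  0.0369] F [-0.7 -0.1  5.6] w 0.0381 j [ 0.07  0.54  0.45  2.11 -0.42  0.58  0.91]
toolz [ 0.001 -0.    -1.   ] tooly [0.996 0.09  0.001]
slide [  83.8  157.8 -213. ]
roll 0.064
```

```bash
python3 -m jog '{"slide":[[0,0,-30],[5,20,-75],[15,45,-115],[30,75,-150],[45,110,-180],[60,150,-200],[75,190,-220],[90,230,-240]],"roll":[0,0,0,0,0.02,0.04,0.06,0.064]}' 20 90; python3 -c "
from h import *
rel([.85,0.02,.40],1.5)"

```

```text
time_s: 4.95
tool_pos: [0.672, -0.1357, 0.2766]
tool_rot: [-0.001, 0.698, 0.716, -0.0]
wrist_force: [0.3, -0.9, -0.9]
grip_width: 0.0384
grip_force: 91.4
t 5.0 pos [ 0.672  -0.1357  0.2766] F [ 0.3 -0.9 -0.9] w 0.0384 j [-0.25  0.51  0.58  1.5  -0.29  1.22  0.4 ]
toolz [-0.001  0.001 -1.   ] tooly [ 1.     0.026 -0.001]
slide [ 151.1  181.9 -123.5]
roll -0.0
```

```bash
python3 -m jog '{"slide":[[10,20,-35],[30,50,-65],[60,80,-90],[90,110,-110],[120,140,-120],[150,180,-122],[151,220,-122],[151,250,-122]],"roll":[0,0,0,0,0,0,0,0]}' 20 90;  python3 -m jog '{"slide":[[0,40,0],[0,80,0],[0,120,0],[0,160,0],[0,200,0],[0,240,0],[0,280,0],[0,320,0]],"roll":[0,0,0,0,0,0,0,0]}' 20 90;python3 -c "
from h import *
rel([.85,0.02,.40],1.5)"

```

```text
time_s: 5.75
tool_pos: [0.9076, 0.0241, 0.3982]
tool_rot: [-0.001, 0.698, 0.716, 0.0]
wrist_force: [3.3, -0.7, -1.9]
grip_width: 0.038
grip_force: 91.6
time_s: 6.55
tool_pos: [0.9189, 0.0218, 0.3883]
tool_rot: [-0.004, 0.698, 0.716, -0.003]
wrist_force: [0.5, -0.1, -2.5]
grip_width: 0.0378
grip_force: 92.2
t 6.5 pos [0.9189 0.0218 0.3883] F [ 0.5 -0.1 -2.5] w 0.0378 j [-0.11  1.12  1.08  0.1  -1.04  1.99  0.02]
toolz [-0.01   0.001 -1.   ] tooly [ 1.     0.025 -0.01 ]
slide [ -0.1 -69.  -11. ]
roll -0.001
```

```bash
python3 -m jog '{"slide":[[0,0,-50],[0,0,-100],[0,0,-150],[0,0,-200],[0,0,-250],[0,0,-300],[0,0,-350],[0,0,-400]],"roll":[0,0,0,0,0,0,0,0]}' 20 90;python3 -c "
from h import *
rel([.85,0.02,.40],1.5)"

```

```text
time_s: 7.35
tool_pos: [0.8966, 0.0202, 0.4892]
tool_rot: [0.035, 0.698, 0.714, 0.037]
wrist_force: [-1.6, -0.7, -2.3]
grip_width: 0.0382
grip_force: 92.1
t 7.3 pos [0.8966 0.0202 0.4892] F [-1.6 -0.7 -2.3] w 0.0382 j [-0.11  1.01  1.09  0.1  -1.04  1.99  0.02]
toolz [ 0.101  0.004 -0.995] tooly [0.995 0.023 0.101]
slide [  0.6 -55.4  84. ]
roll -0.003
```

```bash
python3 -m jog '{"slide":[[0,0,-50],[0,0,-100],[0,0,-150],[0,0,-200],[0,0,-250],[0,0,-300],[0,0,-350],[0,0,-400]],"roll":[0,0,0,0,0,0,0,0]}' 20 90;python3 -c "
from h import *
rel([.8,0.02,.50],1.5)"

```

```text
time_s: 8.15
tool_pos: [0.8627, 0.0188, 0.5886]
tool_rot: [0.073, 0.695, 0.711, 0.078]
wrist_force: [0.2, 0.2, -2.3]
grip_width: 0.0381
grip_force: 92.2
t 8.2 pos [0.8627 0.0188 0.5886] F [ 0.2  0.2 -2.3] w 0.0381 j [-0.11  0.89  1.1   0.1  -1.04  1.99  0.01]
toolz [ 0.213  0.01  -0.977] tooly [0.977 0.022 0.213]
slide [  2.1 -80.   73.2]
roll -0.003
```

```bash
python3 -m jog '{"slide":[[0,0,-50],[0,0,-100],[0,0,-150],[0,0,-200],[0,0,-250],[0,0,-300],[0,0,-350],[0,0,-400]],"roll":[0,0,0,0,0,0,0,0]}' 20 90|sed -n 2,3p
python3 -m jog '{"slide":[[0,0,-50],[0,0,-100],[0,0,-150],[0,0,-200],[0,0,-250],[0,0,-300],[0,0,-350],[0,0,-400]],"roll":[0,0,0,0,0,0,0,0]}' 20 90|sed -n 2,3p
python3 -c "
from h import *
rel([.8,0.02,.50],1.5)"

```

```text
tool_pos: [0.8178, 0.0162, 0.6834]
tool_rot: [0.111, 0.69, 0.706, 0.12]
tool_pos: [0.7627, 0.0122, 0.7725]
tool_rot: [0.148, 0.682, 0.698, 0.16]
t 9.8 pos [0.7627 0.0122 0.7725] F [-1.1  0.1 -2. ] w 0.0381 j [-0.13  0.67  1.12  0.1  -1.04  1.99  0.02]
toolz [ 0.426  0.022 -0.905] tooly [0.904 0.018 0.426]
slide [  3.5 -82.3 262.5]
roll -0.001
```

```bash
python3 -m jog '{"slide":[[0,0,-50],[0,0,-100],[0,0,-150],[0,0,-200],[0,0,-250],[0,0,-300],[0,0,-350],[0,0,-400]],"roll":[0,0,0,0,0,0,0,0]}' 20 90|sed -n 2,3p
python3 -m jog '{"slide":[[0,0,-30],[0,0,-60],[0,0,-90],[0,0,-120],[0,0,-120],[0,0,-120],[0,-20,-60],[0,-40,0]],"roll":[0,0,0,0,0,0,0,0]}' 20 90|sed -n 2,3p
python3 -c "
from h import *
rel([.7,0.02,.60],1.5)
print(np.degrees(np.arccos(-st()[2].as_matrix()[2,2])))"

```

```text
tool_pos: [0.698, 0.0068, 0.8548]
tool_rot: [0.185, 0.672, 0.688, 0.201]
tool_pos: [0.6761, 0.0014, 0.8706]
tool_rot: [0.199, 0.674, 0.678, 0.213]
t 11.3 pos [0.6761 0.0014 0.8706] F [ 2.7  0.4 -0.7] w 0.0383 j [-0.31  0.48  1.2   0.3  -0.91  1.91  0.1 ]
toolz [ 0.558  0.02  -0.83 ] tooly [0.83  0.    0.558]
slide [  13.8 -131.2  238.2]
roll -0.018
33.92556740595211
```

```bash
python3 -c "
from h import *
rel([.50,0.19,.40],1.5)
rel([.573,.1885,.1895])
print(st()[2].as_matrix().round(4))"

```

```text
t 11.3 pos [0.6761 0.0014 0.8706] F [ 2.7  0.4 -0.7] w 0.0383 j [-0.31  0.48  1.2   0.3  -0.91  1.91  0.1 ]
toolz [ 0.558  0.02  -0.83 ] tooly [0.83  0.    0.558]
slide [ 182.7 -408.7  296.1]
roll -0.018
t 11.3 pos [0.6761 0.0014 0.8706] F [ 2.7  0.4 -0.7] w 0.0383 j [-0.31  0.48  1.2   0.3  -0.91  1.91  0.1 ]
toolz [ 0.558  0.02  -0.83 ] tooly [0.83  0.    0.558]
slide [ 176.9 -465.5  511.4]
[[-1.150e-02  8.299e-01  5.577e-01]
 [ 9.998e-01  2.000e-04  2.030e-02]
 [ 1.670e-02  5.579e-01 -8.298e-01]]
```

```bash
python3 -m jog '{"slide":[[10,-35,15],[30,-75,30],[50,-115,50],[70,-155,75],[90,-195,100],[110,-235,130],[130,-270,160],[150,-305,190]],"roll":[0,0,0,0,-0.005,-0.01,-0.015,-0.018]}' 20 90|sed -n 2,3p
python3 -c "
from h import *
rel([.50,0.19,.40],1.5)
print(st()[2].as_matrix().round(4))"

```

```text
tool_pos: [0.568, 0.0924, 0.7004]
tool_rot: [0.198, 0.662, 0.689, 0.218]
t 12.2 pos [0.568  0.0924 0.7004] F [ 2.6 -0.3 -4.6] w 0.038 j [-1.48 -0.22  0.92  1.34  0.43  1.38 -0.45]
toolz [ 0.563  0.038 -0.826] tooly [0.825 0.028 0.564]
slide [  95.8 -222.7  213.6]
roll 0.023
[[-0.0449  0.8255  0.5626]
 [ 0.9989  0.0283  0.0382]
 [ 0.0156  0.5637 -0.8258]]
```

```bash
python3 -m jog '{"slide":[[10,-25,25],[20,-55,50],[35,-85,80],[50,-115,110],[65,-145,140],[80,-175,170],[90,-200,195],[95,-222,213]],"roll":[0,0,0,0,0,0,0,0]}' 20 90|sed -n 2,3p
python3 -c "
from h import *
rel([.50,0.19,.40],1.5);rel([.573,.1885,.1895])
print(st()[2].as_matrix().round(4));cap('scene','pics/s2.png')"

```

```text
tool_pos: [0.4982, 0.1862, 0.3972]
tool_rot: [0.198, 0.664, 0.688, 0.213]
t 12.9 pos [0.4982 0.1862 0.3972] F [ 0.5  0.7 -1.7] w 0.0379 j [-1.36 -0.2   0.66  2.04  0.63  0.85 -0.97]
toolz [ 0.557  0.03  -0.83 ] tooly [0.83  0.027 0.558]
slide [ 3.7  3.2 -1.2]
roll 0.016
t 12.9 pos [0.4982 0.1862 0.3972] F [ 0.5  0.7 -1.7] w 0.0379 j [-1.36 -0.2   0.66  2.04  0.63  0.85 -0.97]
toolz [ 0.557  0.03  -0.83 ] tooly [0.83  0.027 0.558]
slide [ -2.8 -53.7 214.2]
[[-0.0392  0.8297  0.5568]
 [ 0.9992  0.0268  0.0304]
 [ 0.0102  0.5576 -0.8301]]
```

View pics/s2.png

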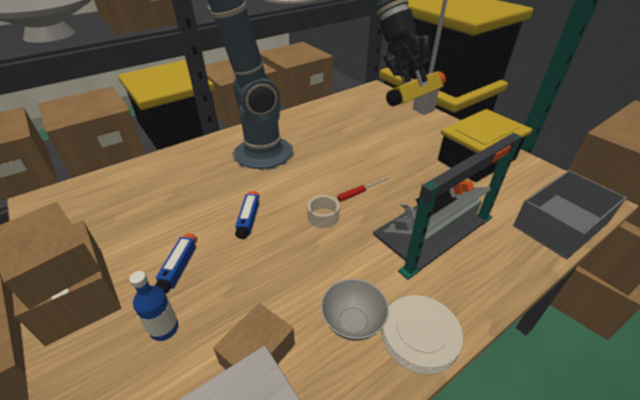

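The lamp is held leaned, at (415,90), orange end away from the camera, well clear in front of the dock. Next is the standoff over the trough's mouth.

```bash
python3 -m jog '{"slide":[[0,-15,30],[0,-30,60],[0,-45,95],[-2,-54,130],[-3,-54,160],[-3,-54,185],[-3,-54,205],[-3,-54,214]],"roll":[0.005,0.01,0.012,0.012,0.012,0.012,0.012,0.012]}' 20 90|sed -n 2,5p
python3 -m jog '{"slide":[[0,0,0],[0,0,0],[0,0,0],[0,0,0],[0,0,0],[0,0,0],[0,0,0],[0,0,0]],"roll":[0,0,0,0,0,0,0,0]}' | sed -n 2,4p
python3 -c "
from h import *
rel([.573,.1885,.1895])
print(st()[2].as_matrix().round(4));cap('wrist','pics/w2.png');cap('top')"

```

```text
tool_pos: [0.5752, 0.1877, 0.1908]
tool_rot: [0.198, 0.669, 0.684, 0.214]
wrist_force: [0.0, 0.5, -2.1]
grip_width: 0.0375
tool_pos: [0.5751, 0.1886, 0.1939]
tool_rot: [0.198, 0.668, 0.684, 0.217]
wrist_force: [0.5, 0.1, -2.2]
t 14.6 pos [0.5751 0.1886 0.1939] F [ 0.5  0.1 -2.2] w 0.038 j [-0.94  0.26  0.51  2.18  0.52  0.22 -0.94]
toolz [ 0.56   0.032 -0.828] tooly [0.828 0.012 0.561]
slide [-0.1 -4.2  2.4]
[[-0.0284  0.828   0.56  ]
 [ 0.9994  0.0125  0.0322]
 [ 0.0197  0.5605 -0.8279]]
```

View pics/w2.png

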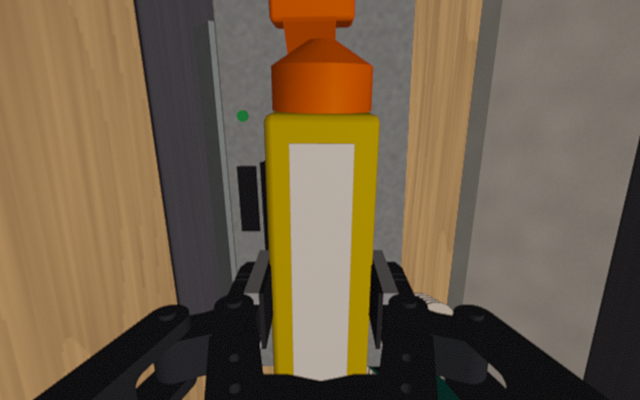

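The wrist view shows the lamp centred between the pads. Its orange tip is at about (318,40), the orange clip is straight above at (312,12), and the lower cheek is at x 238–257, y 165–230.

```bash
cat >> h.py <<'E'
C0=np.array([.629,.190,.110])
def cradle(yaw=1.5,C=C0):
    return R.from_euler('z',yaw,degrees=True)*R.from_euler('y',-35,degrees=True),C
def lampstate(yaw=1.5,C=C0):
    Rc,C=cradle(yaw,C);s,p,r=st();L=p+r.apply([0,0,.017])
    print('lamp centre in cradle mm',(Rc.inv().apply(L-C)*1e3).round(1),'err deg xyz',np.degrees((Rc.inv()*r*R.from_euler('z',-90,degrees=True).inv()).as_matrix()).round(1).tolist())
E
python3 - <<'E'
from h import *
c=np.load('last_wrist.npz')
Rc,C=cradle()
P=lambda *q:proj(c,Rc.apply(np.array(q)/1e3)+C).round(0).tolist()
print('cheek',P([-26.5,35,16],[-32.5,35,16],[-28.5,35,-20],[-32.5,-35,16],[-26.5,-35,16]))
print('clip nose',P([0,93.4,13.4]),'seat',P([0,95,0]))
s,p,r=st()
print('lamp tip',proj(c,p+r.apply([.095,0,.017])),'body end',proj(c,p+r.apply([[.07,-.02,-.003],[.07,.02,-.003]])))
lampstate()
im=c['image'];g=cv2.cvtColor(im,cv2.COLOR_RGB2HSV)
print('foot front-ish edge'); 
for v in(20,100,200):print(v,[ (u,im[v,u].tolist()) for u in range(200,270,6)])
E
```

```text
cheek [[270.0, 163.0], [260.0, 163.0], [275.0, 154.0], [266.0, 270.0], [275.0, 270.0]]
clip nose [[313.0, 58.0]] seat [[314.0, 57.0]]
lamp tip [[318.88694554  32.7265895 ]] body end [[258.19438021 106.14123856]
 [379.17925399 106.17811925]]
lamp centre in cradle mm [ 3.7  0.1 82.5] err deg xyz [[57.3, -0.6, -0.9], [-0.5, -57.3, 1.0], [-0.9, -1.0, -57.3]]
foot front-ish edge
20 [(200, [61, 58, 61]), (206, [62, 58, 62]), (212, [74, 73, 75]), (218, [111, 108, 105]), (224, [110, 108, 105]), (230, [106, 105, 101]), (236, [108, 106, 103]), (242, [109, 108, 104]), (248, [105, 105, 102]), (254, [112, 108, 106]), (260, [113, 110, 107]), (266, [112, 110, 108])]
100 [(200, [62, 60, 60]), (206, [58, 59, 59]), (212, [59, 59, 60]), (218, [118, 120, 117]), (224, [107, 105, 102]), (230, [106, 104, 101]), (236, [110, 107, 105]), (242, [114, 111, 109]), (248, [112, 111, 108]), (254, [112, 110, 105]), (260, [111, 110, 106]), (266, [108, 105, 102])]
200 [(200, [64, 59, 64]), (206, [63, 59, 63]), (212, [56, 58, 57]), (218, [55, 58, 56]), (224, [75, 75, 74]), (230, [90, 91, 88]), (236, [112, 110, 108]), (242, [21, 21, 23]), (248, [25, 20, 24]), (254, [21, 18, 19]), (260, [114, 113, 110]), (266, [50, 40, 15])]
```

```bash
python3 -m jog '{"slide":[[0,-1,4],[0.5,-2,8],[1,-3,12],[1,-3.5,17],[1,-3.5,22],[1,-3.5,27],[1,-3.5,31],[1,-3.5,35]],"roll":[0,0,0,0,0,0,0,0]}' | sed -n 2,4p
python3 -c "
from h import *
rel([.573,.1885,.1895]);lampstate()"

```

```text
tool_pos: [0.5921, 0.1902, 0.1626]
tool_rot: [0.198, 0.669, 0.683, 0.217]
wrist_force: [-0.4, -0.9, -3.1]
t 15.5 pos [0.5921 0.1902 0.1626] F [-0.4 -0.9 -3.1] w 0.0377 j [-0.65  0.32  0.19  2.16  0.95  0.21 -1.35]
toolz [ 0.56   0.032 -0.828] tooly [0.828 0.012 0.56 ]
slide [ -0.7  -0.8 -33. ]
lamp centre in cradle mm [-0.3  1.5 47.2] err deg xyz [[57.3, -0.6, -0.9], [-0.6, -57.3, 1.0], [-0.9, -1.0, -57.3]]
```

```bash
python3 -m jog '{"slide":[[0,0,4],[0,0,8],[0,0,12],[0,0,16],[0,0,19],[0,0,22],[0,0,24],[0,0,24]],"roll":[0,0,0,0,0,0,0,0]}' | sed -n 2,4p
python3 -c "
from h import *
rel([.573,.1885,.1895]);lampstate();s,p,r=st();print('tool F',r.inv().apply(s['wrist_force']).round(1))"

```

```text
tool_pos: [0.6057, 0.1921, 0.1437]
tool_rot: [0.197, 0.668, 0.684, 0.218]
wrist_force: [-0.7, 2.0, 1.3]
t 16.3 pos [0.6057 0.1921 0.1437] F [-0.7  2.   1.3] w 0.038 j [-0.56  0.36  0.1   2.14  1.15  0.21 -1.54]
toolz [ 0.561  0.034 -0.827] tooly [0.827 0.013 0.561]
slide [ -1.6  -1.3 -56.4]
lamp centre in cradle mm [-0.   3.  23.9] err deg xyz [[57.3, -0.5, -0.8], [-0.5, -57.3, 1.1], [-0.8, -1.1, -57.3]]
tool F [ 2.   0.2 -1.4]
```

```bash
python3 -m jog '{"slide":[[0.5,0,1],[1,0,2],[1,0,3],[1,0,4],[1,0,5],[1,0,6],[1,0,7],[1,0,7]],"roll":[0,0,0,0,0,0,0,0]}' | sed -n 2,4p
python3 -c "
from h import *
rel([.573,.1885,.1895]);lampstate();s,p,r=st();print('tool F',r.inv().apply(s['wrist_force']).round(1));cap('wrist','pics/w3.png')"

```

```text
tool_pos: [0.6095, 0.193, 0.1374]
tool_rot: [0.197, 0.668, 0.684, 0.217]
wrist_force: [-2.6, 1.2, 2.1]
t 17.1 pos [0.6095 0.193  0.1374] F [-2.6  1.2  2.1] w 0.0381 j [-0.54  0.38  0.08  2.13  1.2   0.21 -1.59]
toolz [ 0.56   0.033 -0.828] tooly [0.828 0.012 0.561]
slide [ -2.3  -1.  -63.7]
lamp centre in cradle mm [-0.5  3.8 16.6] err deg xyz [[57.3, -0.6, -0.9], [-0.5, -57.3, 1.1], [-0.9, -1.1, -57.3]]
tool F [ 1.3 -0.9 -3.2]
```

View pics/w3.png

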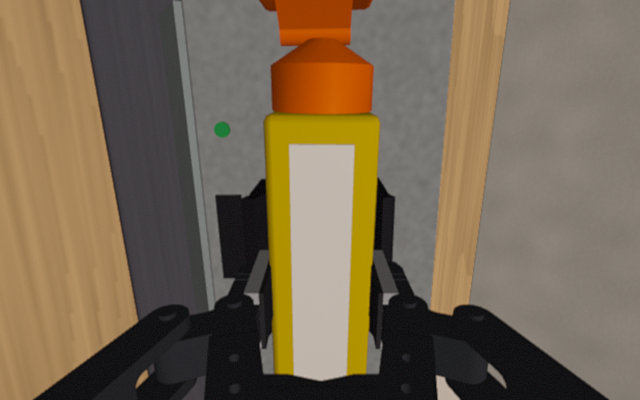

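The lamp is centred between the cheeks (245–268 and 375–393). Its orange cap is at the clip's nose (row 40). The push is still light, so I continue in small steps.

```bash
cat > f.py <<'E'
from h import *
lampstate();s,p,r=st();print('t',s['time_s'],'tool F',r.inv().apply(s['wrist_force']).round(1),'tq',np.round(s['wrist_torque'],2),'w',round(s['grip_width'],4))
E
python3 -m jog '{"slide":[[0,0,1],[0,0,2],[0,0,3],[0,0,4],[0,0,4],[0,0,4],[0,0,4],[0,0,4]],"roll":[0,0,0,0,0,0,0,0]}' >/dev/null; python3 f.py
python3 -m jog '{"slide":[[0,0,1],[0,0,2],[0,0,3],[0,0,3],[0,0,3],[0,0,3],[0,0,3],[0,0,3]],"roll":[0,0,0,0,0,0,0,0]}' >/dev/null; python3 f.py
```

```text
lamp centre in cradle mm [-1.2  3.3 14.1] err deg xyz [[57.3, -0.5, -0.9], [-0.5, -57.3, 1.0], [-0.9, -1.0, -57.3]]
t 17.95 tool F [ -0.2  -3.5 -27.1] tq [-0.18  1.45 -0.05] w 0.0383
lamp centre in cradle mm [-1.2  3.4 13.4] err deg xyz [[57.3, -0.6, -0.8], [-0.5, -57.3, 1.0], [-0.8, -1.0, -57.3]]
t 18.75 tool F [ -2.8  -8.5 -55. ] tq [-0.65  1.97 -0.41] w 0.0382
```

```bash
cat > y.py <<'E'
from h import *
c=cap('wrist');h=cv2.cvtColor(c['image'],cv2.COLOR_RGB2HSV)
y=cv2.inRange(h,(20,120,60),(35,255,255))
for r in(130,160,240):
    q=np.nonzero(y[r])[0];print('row',r,q.min(),q.max())
q=np.nonzero(y[:,320-40])[0];print('col280',q.min(),q.max())
o=cv2.inRange(h,(3,150,60),(16,255,255));q=np.nonzero(o[:,320])[0];print('orange col320 runs',[(g[0],g[-1]) for g in np.split(q,np.nonzero(np.diff(q)>1)[0]+1) if len(g)])
E
python3 y.py
python3 -m jog '{"slide":[[0,0,-1],[0,0,-2],[0,0,-2.5],[0,0,-2.5],[0,0,-2.5],[0,0,-2.5],[0,0,-2.5],[0,0,-2.5]],"roll":[0,0,0,0,0,0,0,0]}' >/dev/null; python3 f.py;python3 y.py
python3 -m jog '{"slide":[[0,0,0],[0,0,0],[0,0,0],[0,0,0],[0,0,0],[0,0,0],[0,0,0],[0,0,0]],"roll":[0,0,0,0,0,0,0,0]}' 56 >/dev/null; python3 f.py;python3 y.py
```

```text
row 130 265 379
row 160 266 377
row 240 268 374
col280 113 374
orange col320 runs [(np.int64(0), np.int64(113))]
lamp centre in cradle mm [-1.2  3.4 13.6] err deg xyz [[57.3, -0.6, -0.9], [-0.5, -57.3, 1.0], [-0.9, -1.0, -57.3]]
t 19.6 tool F [ -0.9  -5.  -26.1] tq [-0.14  1.26 -0.15] w 0.0381
row 130 265 379
row 160 266 377
row 240 268 374
col280 112 374
orange col320 runs [(np.int64(0), np.int64(113))]
lamp centre in cradle mm [-1.4  3.4 12.8] err deg xyz [[57.3, -0.5, -0.9], [-0.5, -57.3, 1.0], [-0.9, -1.0, -57.3]]
t 20.45 tool F [  1.   -2.8 -14.5] tq [0.08 0.93 0.05] w 0.0444
row 130 264 379
row 160 265 378
row 240 268 374
col280 113 374
orange col320 runs [(np.int64(0), np.int64(114))]
```

```bash

python3 -m jog '{"slide":[[0,0,-1],[0,0,-2],[0,0,-3],[0,0,-4],[0,0,-5],[0,0,-5],[0,0,-5],[0,0,-5]],"roll":[0,0,0,0,0,0,0,0]}' 60; python3 f.py;python3 y.py
```

```text
time_s: 21.3
tool_pos: [0.61, 0.1919, 0.1384]
tool_rot: [0.198, 0.669, 0.683, 0.217]
wrist_force: [0.7, 0.4, -0.1]
grip_width: 0.0599
grip_force: 0.0
lamp centre in cradle mm [ 0.5  2.7 17.2] err deg xyz [[57.3, -0.6, -0.8], [-0.6, -57.3, 1.0], [-0.8, -0.9, -57.3]]
t 21.3 tool F [0.4 0.6 0.4] tq [-0.03  0.6  -0.07] w 0.0599
row 130 261 372
row 160 262 371
row 240 265 368
col280 111 374
orange col320 runs [(np.int64(0), np.int64(111))]
```

```bash

python3 -m jog '{"slide":[[0,0,-6],[0,0,-14],[0,0,-22],[0,0,-30],[0,0,-38],[0,0,-45],[0,0,-45],[0,0,-45]],"roll":[0,0,0,0,0,0,0,0]}' 70 |sed -n 2,4p
python3 -m jog '{"slide":[[0,0,0],[0,0,0],[0,0,0],[0,0,0],[0,0,0],[0,0,0],[0,0,0],[0,0,0]],"roll":[0,0,0,0,0,0,0,0]}' 0 40; python3 f.py;python3 - <<'E'
from h import *
cap('wrist','pics/w4.png')
E
```

```text
tool_pos: [0.5839, 0.1908, 0.1752]
tool_rot: [0.198, 0.669, 0.683, 0.217]
wrist_force: [-1.1, -0.3, 0.2]
time_s: 22.95
tool_pos: [0.5837, 0.1909, 0.1749]
tool_rot: [0.198, 0.669, 0.683, 0.217]
wrist_force: [-0.7, 0.2, 0.4]
grip_width: -0.0004
grip_force: 0.0
lamp centre in cradle mm [-0.1  2.4 62.1] err deg xyz [[57.3, -0.6, -0.9], [-0.5, -57.3, 1.0], [-0.9, -1.0, -57.3]]
t 22.95 tool F [ 0.2 -0.3 -0.7] tq [-0.03  0.62  0.01] w -0.0004
```

View pics/w4.png

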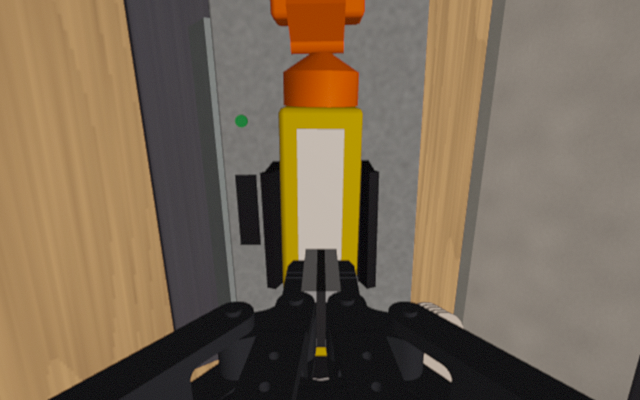

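The lamp sits straight between the cheeks (rims at x 262–285 and 358–378), with its orange cap at the clip (row 50). The clips are holding it by themselves and the fingers are shut. Now I press it down.

```bash

python3 -m jog '{"slide":[[-0.5,0,5],[-1,0,10],[-2,0,15],[-2,0,20],[-2,0,23],[-2,0,26],[-2,0,28],[-2,0,29]],"roll":[0,0,0,0,0,0,0,0]}' 0 40|sed -n 2,4p;python3 f.py
python3 -m jog '{"slide":[[0,0,0.7],[0,0,1.4],[0,0,2.1],[0,0,2.8],[0,0,3.5],[0,0,4.2],[0,0,5],[0,0,5]],"roll":[0,0,0,0,0,0,0,0]}' |sed -n 2,4p;python3 f.py
```

```text
tool_pos: [0.6, 0.19, 0.1508]
tool_rot: [0.198, 0.668, 0.683, 0.217]
wrist_force: [-2.2, -0.0, 3.5]
lamp centre in cradle mm [-0.6  1.  33.1] err deg xyz [[57.3, -0.6, -0.9], [-0.5, -57.3, 1.0], [-0.9, -1.0, -57.3]]
t 23.8 tool F [ 0.1  0.1 -4.2] tq [-0.06  0.74  0.01] w 0.0006
tool_pos: [0.6029, 0.1899, 0.1465]
tool_rot: [0.198, 0.669, 0.683, 0.217]
wrist_force: [-0.1, -0.5, -0.0]
lamp centre in cradle mm [-0.7  0.9 27.9] err deg xyz [[57.3, -0.6, -0.9], [-0.5, -57.3, 1.0], [-0.9, -1.0, -57.3]]
t 24.6 tool F [-0.5 -0.1 -0. ] tq [ 0.01  0.58 -0.03] w -0.0002
```

```bash

python3 -m jog '{"slide":[[0,0,0.7],[0,0,1.4],[0,0,2.1],[0,0,2.8],[0,0,3.5],[0,0,4.2],[0,0,5],[0,0,5]],"roll":[0,0,0,0,0,0,0,0]}' |sed -n 2,4p;python3 f.py
python3 -m jog '{"slide":[[0,0,0.4],[0,0,0.8],[0,0,1.2],[0,0,1.6],[0,0,2],[0,0,2],[0,0,2],[0,0,2]],"roll":[0,0,0,0,0,0,0,0]}' |sed -n 2,4p;python3 f.py
```

```text
tool_pos: [0.6057, 0.1902, 0.1425]
tool_rot: [0.198, 0.669, 0.683, 0.217]
wrist_force: [-0.0, 0.3, 0.7]
lamp centre in cradle mm [-0.7  1.1 23. ] err deg xyz [[57.3, -0.6, -0.9], [-0.5, -57.3, 1.0], [-0.9, -1.0, -57.3]]
t 25.4 tool F [ 0.3  0.3 -0.6] tq [-0.02  0.59  0.01] w 0.0001
tool_pos: [0.6068, 0.1903, 0.1409]
tool_rot: [0.198, 0.669, 0.683, 0.217]
wrist_force: [-1.6, 0.1, 1.1]
lamp centre in cradle mm [-0.7  1.2 21.1] err deg xyz [[57.3, -0.6, -0.9], [-0.5, -57.3, 1.0], [-0.9, -1.0, -57.3]]
t 26.2 tool F [ 0.1 -0.7 -1.8] tq [0.19 0.61 0.17] w 0.0002
```

```bash

python3 -m jog '{"slide":[[0,0,0.3],[0,0,0.6],[0,0,0.9],[0,0,1.2],[0,0,1.2],[0,0,1.2],[0,0,1.2],[0,0,1.2]],"roll":[0,0,0,0,0,0,0,0]}' >/dev/null;python3 f.py
python3 -m jog '{"slide":[[0,0,0.2],[0,0,0.4],[0,0,0.6],[0,0,0.8],[0,0,0.8],[0,0,0.8],[0,0,0.8],[0,0,0.8]],"roll":[0,0,0,0,0,0,0,0]}' >/dev/null;python3 f.py
```

```text
lamp centre in cradle mm [-0.7  1.2 20.9] err deg xyz [[57.3, -0.6, -0.9], [-0.6, -57.3, 1.0], [-0.9, -1.0, -57.3]]
t 27.0 tool F [  0.8  -1.6 -14.8] tq [-0.08  0.98  0.02] w 0.0002
lamp centre in cradle mm [-0.7  1.2 20.8] err deg xyz [[57.3, -0.6, -0.8], [-0.5, -57.3, 1.0], [-0.8, -1.0, -57.3]]
t 27.8 tool F [ -0.   -2.9 -24.2] tq [-0.22  1.25 -0.17] w -0.0003
```

```bash

python3 -m jog '{"slide":[[0,0,-5],[0,0,-15],[0,0,-30],[0,0,-45],[0,0,-60],[0,0,-75],[0,0,-85],[0,0,-85]],"roll":[0,0,0,0,0,0,0,0]}'|sed -n 2,4p;python3 - <<'E'
from h import *
c=cap('wrist','pics/w5.png')
Rc,C=cradle();P=lambda *q:proj(c,Rc.apply(np.array(q)/1e3)+C).round(0).tolist()
print('pred home body end corners',P([-20,70,20],[20,70,20]),'tip',P([0,95,0]),'clip nose in/out edge',P([0,89.4,13.4],[0,97.4,13.4]),'rim',P([-26.5,35,16],[26.5,35,16]))
E
```

```text
tool_pos: [0.5604, 0.1869, 0.2106]
tool_rot: [0.198, 0.669, 0.683, 0.217]
wrist_force: [0.1, 0.8, -0.1]
pred home body end corners [[286.0, 99.0], [351.0, 99.0]] tip [[318.0, 59.0]] clip nose in/out edge [[318.0, 66.0], [318.0, 52.0]] rim [[278.0, 155.0], [360.0, 154.0]]
```

View pics/w5.png

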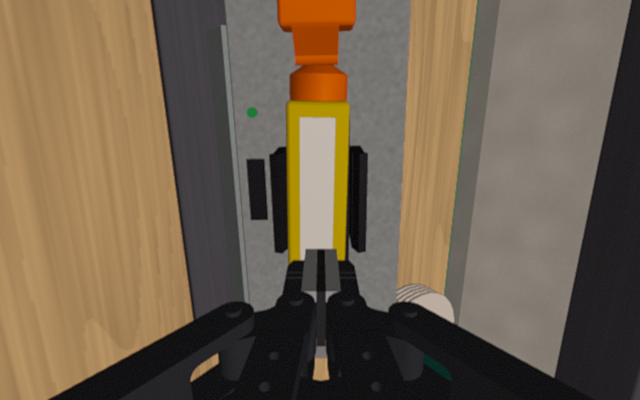

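The lamp now lies flush between the cheeks. The orange clip's nose edge is at row 66, exactly where it is predicted to rest, over the cap's taper, and the body end is at row 100 against a predicted 99. The arm is clear, so I hand the job in.

```bash
python3 -c "
from bench import robot
print(robot.close_job())"
```

```text
the job is handed in; nothing more can be done
None
```

I pressed the yellow lamp home in its dock, orange end at the orange clip, then drew the arm clear and handed the job in. It met a firm stop at about 24 N. The orange clip shows snapped back in the last picture; the grey clip was out of view, and no verdict came back.

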